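# Lock the green sample carrier for transport

## Task

The green-lidded sample carrier is packed and must be locked for transport: slide the small orange lock tab in the slot of its lid fully home to the end marked with the white padlock, and leave it there. Leave the lock of the blue-lidded carrier as it is.

Things in the scene. Friction and masses are not known exactly. Their poses are not given: they have to be found in the camera images.
- green_tab (a point): Lock tab of the GREEN-lidded carrier, the one to lock: orange ribbed block 28 mm wide (x), 16 long (y), 11 tall. Point: centre of its top face, moving with it, 1 mm below the lid's flat top. Axes: z up, y along the slot to the locked end, x across it. Push its end face along +y with one fingertip or the shut fingertips, reaching 5 to 9 mm below the lid's top.
- green_slide (a joint): Travel of the green carrier's tab in m: 0 open (red disc on the lid beside that end of the slot), 0.028 fully locked (white padlock mark beside that end). Starts at 0 to 0.006. About 2 N of friction, no spring: it stays where it is left.
- green_box: The green-lidded white carrier, origin under its centre, axes as the tab's. Does not shift. Lid 150 (x) x 200 mm (y), top 130 mm up. Black-floored slot in the lid centred at x -20, y 0: 34 wide, 80 long (y -40 to 40), 12 deep. Tab centre at y 4 open, 32 locked, so 36 mm of free slot behind the open tab. A flat grey handle, 10 mm high, lies at x 17 to 60; marks at x -55.
- blue_tab (a point): Lock tab of the BLUE-lidded carrier, same make and size, also standing with its tab near the open end: leave it alone. Point and axes as for the green tab.
Mind the look-alikes: they are no part of the job. Leave any pink look-alike of the green_box alone.

How it is judged:
By the outcome, as a careful person would: the job done as asked, in the order asked, and still so for the second after the job is handed in, with the robot touching nothing.
It also fails if it takes over 29 s, if anything falls off the work surface, if the arm or the gripper's body presses on something with over 40 N, if the wrist force passes 120 N, or if a joint passes its speed limit or range.

## Robot

A 7-joint arm with a two-finger parallel gripper is mounted at the origin on the work surface. World frame = base frame: x ahead of the robot, y to its left, z up, the work surface at z = 0. Lengths are in m, angles in rad, forces in N, time in s.
With the tool pointing down it reaches from about 0.425 to 0.825 m from the base axis. Payload 3.6 kg.
Tool frame: the origin (TCP) lies on the centre line of the jaws, within the pads' length; the fingertips stand 22 mm ahead of it and the grasp point (between the pads) lies 3 mm ahead of it; y points along the fingers, z is the direction in which the jaws open and shut, and the axes are right-handed (so a half turn about y gives the same grasp; the last joint's range is limited). The gripper opens to 85 mm and grips with 20 to 120 N. Pads are 22 mm wide; open, the fingers measure 114 mm over their backs; the gripper's body (76 mm by 85 mm) begins 54 mm behind the grasp point. The pads swing forward as they close: fully open they stand 13 mm farther back than shut.
Start: joints at [1.137, 0.615, -0.013, 1.423, 0.008, 1.103, -0.04], TCP at [0.257, -0.597, 0.253] pointing down, gripper open.
Joint ranges: [-3.12, 3.12], [-0.3, 2.06], [-1.34, 1.32], [0.26, 2.42], [-1.36, 4.5], [0.01, 1.98], [-2.84, 2.84]. Speed limits (rad/s): [2.79, 2.79, 3.14, 3.14, 3.14, 3.14, 3.14].

## Interface

Orientations are given as a rotation vector (axis times angle).
In Python, from station import ctrl, viewer gives the robot as it stands.
- The arm moves only by the tool drive_tool, never from a script. Its argument "motion" is a list of rows, each an object of numbers: "ax", "ay", "az": the turn, a rotation vector about the tool's x, y, z in rad; "tx", "ty", "tz": the shift along the tool's x, y, z in m; "gripper": the opening, from 0 (shut) to 1 (fully open). In form: [{"ax": .., "ay": .., "az": .., "tx": .., "ty": .., "tz": .., "gripper": ..}, ...]. A call has 1 to 8 rows; each row shifts and turns the commanded pose from where the row before left it, along the tool's axes as they then stand; what a row does not reach is not made up. A row lasts 1/12 s, in which the tool goes at most 41.7 mm and 7.16 degrees, less where a joint would pass 70% of its speed; a pose out of reach is approached as far as the arm can. A call is refused whole if a number of a shift passes 0.0417 or a number of a turn 0.125, either way. A call with a gripper value outside its range is refused whole. The fingers move at their own pace and stop on an object; "force" is the grip in N (left out, the last holds). Time passes only in rows, so rows that do not move let the fingers close. It gives the time, the measured TCP pose, the force and the opening at its end, in the units of the state.
- ctrl.state(): the state, without advancing time (a new reading comes with each control period).
- viewer.capture(name): name is "scene" or "top" or "wrist"; returns (picture, depth): 400x640x3 uint8, red, green, blue; 400x640 float32, m along the optical axis (not along the pixel's ray), 0 where there is no reading.
- viewer.get_calibration(name): a dict with "K" (3x3 intrinsics, pixels), "D" ([k1, k2, p1, p2, k3] as OpenCV has them; the pictures are not rectified), "pose" (4x4, takes a point from camera to world coordinates); the wrist camera has in their place "hand_eye" (4x4, takes a point from camera to tool coordinates, whose origin is the TCP and whose axes are the tool frame's). Camera axes: x right, y down, z forward; pixel columns grow to the right and rows downward; lengths in m; the calibration is good to about 2 mm. A picture is of the moment at which its call begins: read the wrist's pose just before it. get_calibration takes no time and is no camera call.
- ctrl.hand_in(): hands the job in, once; it reports no verdict.
The state is a dict: "time": time; "joint_positions": joint angles; "joint_vel": joint speeds; "effort": joint torques, N m; "tool_pos": TCP position; "eef_rot": TCP orientation; "ft_force": force on the tool from outside, world axes, zero at the start; "moment": the same for the moment, N m; "finger_gap": finger opening in m.
Only numpy, scipy, OpenCV 4.12 (cv2) and the standard library are available. Lean on these libraries where they do the work, as an engineer would, in place of code of your own. Each camera call takes 0.05 s, during which the arm holds its last target.

## Working session

There is one attempt and no reset: what is moved stays moved. The work goes in short steps, Python scripts to look and compute and a tool call to move; the robot and the scene stay as the last step left them, time stands still between calls to the robot, and variables do not carry over. Pictures are saved under pics/ and viewed, and the job is handed in when it is done.

Besides the shell and the picture viewer there is one more tool, called after ">>>" as name(argument=value, ...) on one line, values as JSON. drive_tool: Moves the arm, as the interface text tells. Its arguments: {"type":"object","properties":{"motion":{"type":"array","items":{"type":"object","properties":{"ax":{"type":"number"},"ay":{"type":"number"},"az":{"type":"number"},"tx":{"type":"number"},"ty":{"type":"number"},"tz":{"type":"number"},"gripper":{"type":"number"}}}},"force":{"type":"number"}},"required":["motion"]}

```bash
mkdir -p pics
python3 - <<'E'
from station import ctrl, viewer
import cv2,numpy as np
s=ctrl.state();print(s)
for n in("scene","top"):
    p,d=viewer.capture(n);cv2.imwrite(f"pics/{n}0.png",p[:,:,::-1]);np.savez(f"{n}0.npz",p=p,d=d)
    c=viewer.get_calibration(n);print(n,c)
print(viewer.get_calibration("wrist"))
E
```

```text
{'time': 0.0, 'joint_positions': array([ 1.13752657,  0.61592862, -0.01261477,  1.42492947,  0.00807489,
        1.10337497, -0.04039903]), 'joint_vel': array([ 1.49789444e-04, -2.94868721e-03,  1.52332764e-03, -1.26245953e-03,
        3.69403409e-04, -1.00397132e-03, -2.59613544e-05]), 'effort': array([-1.27882481e-04, -4.69224966e+01,  2.59322533e-01, -1.71035457e+01,
        1.00476414e-02,  9.78180848e-03, -2.62721706e-06]), 'tool_pos': array([ 0.25690043, -0.59629986,  0.25212183]), 'eef_rot': array([-0.41262919,  2.00039743, -1.9952281 ]), 'ft_force': array([-1.02831456, -0.16232083, -0.1516656 ]), 'moment': array([0.02000263, 0.02709471, 0.04785481]), 'finger_gap': 0.08527895617531539}
scene {'K': array([[507.61525863,   0.        , 320.51503802],
       [  0.        , 507.61525863, 201.07490072],
       [  0.        ,   0.        ,   1.        ]]), 'D': array([-0.0914635,  0.       ,  0.       ,  0.       ,  0.       ]), 'pose': array([[-0.9574691 , -0.24398103,  0.15403302,  0.23302734],
       [-0.28805862,  0.77759079, -0.55890499,  0.64597211],
       [ 0.01658755, -0.579
[... 483 characters left out ...]
3620299, -0.11954391, -0.99216863,  1.05790432],
       [ 0.        ,  0.        ,  0.        ,  1.        ]])}
{'K': array([[339.56621157,   0.        , 324.18508881],
       [  0.        , 339.56621157, 199.37356175],
       [  0.        ,   0.        ,   1.        ]]), 'D': array([0.01156874, 0.        , 0.        , 0.        , 0.        ]), 'hand_eye': array([[-3.17259540e-04,  9.52956674e-01,  3.03106379e-01,
        -7.76715193e-02],
       [-2.62241295e-04, -3.03106464e-01,  9.52956664e-01,
        -1.20829893e-01],
       [ 9.99999915e-01,  2.22847584e-04,  3.46068010e-04,
         3.76561903e-05],
       [ 0.00000000e+00,  0.00000000e+00,  0.00000000e+00,
         1.00000000e+00]])}
```

View pics/scene0.png

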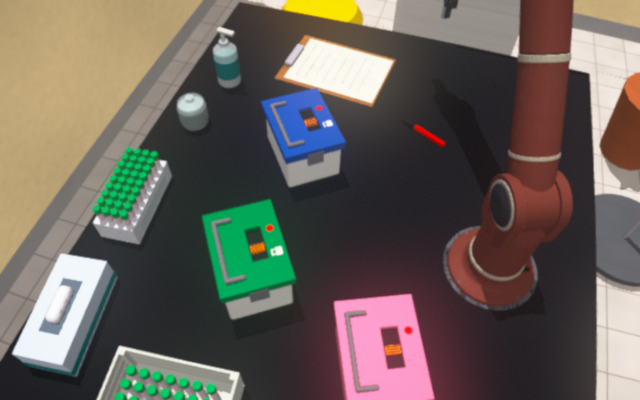

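View pics/top0.png

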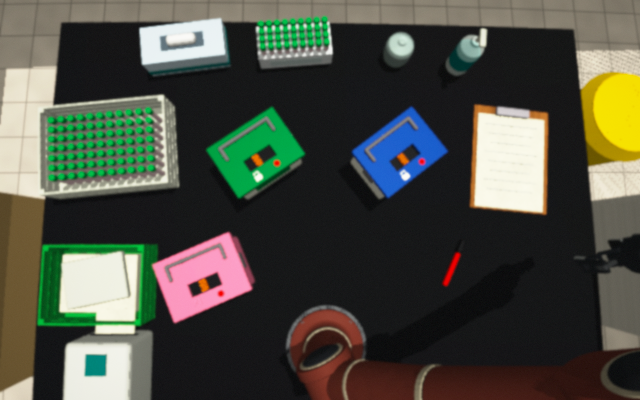

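The scene view shows three lidded carriers. The green one has its tab at (257,247), red disc at (270,228) and padlock at (277,251). The blue one's tab is at (310,122), and the pink look-alike's is at (393,350). The top view puts the green tab at about (257,160). Other green items are the tube racks and the crate, none of which has a lid slot. I choose the green lid at scene (248,248) and will measure it next.

```bash
cat > h.py <<'E'
import cv2,numpy as np
from scipy.spatial.transform import Rotation as R
def ray(px,c,T):
    u=cv2.undistortPoints(np.array(px,float).reshape(-1,1,2),c["K"],c["D"])[:,0]
    return np.c_[u,np.ones(len(u))]@T[:3,:3].T, T[:3,3]
def plane(px,c,T,z):
    d,o=ray(px,c,T); return o+d*((z-o[2])/d[:,2])[:,None]
def hsv(p): return cv2.cvtColor(p,cv2.COLOR_RGB2HSV)
def blobs(m,amin=6):
    n,l,s,c=cv2.connectedComponentsWithStats(m.astype(np.uint8))
    return [(c[i],s[i,4]) for i in range(1,n) if s[i,4]>=amin]
def masks(p):
    h,s,v=[x.astype(int) for x in cv2.split(hsv(p))]
    return dict(orange=(h>=5)&(h<20)&(s>150)&(v>130),red=((h<5)|(h>174))&(s>150)&(v>120),
      white=(s<70)&(v>150),green=(h>50)&(h<85)&(s>120)&(v>60),dark=(v<60))
E
python3 - <<'E'
from h import *
from station import viewer
for n in("scene","top"):
    z=np.load(n+"0.npz");p,d=z["p"],z["d"];c=viewer.get_calibration(n);T=c["pose"]
    M=masks(p)
    g=M["green"].astype(np.uint8)
    nn,l,s,cc=cv2.connectedComponentsWithStats(g)
    seed={"scene":(225,235),"top":(235,160)}[n]
    lab=l[seed[1],seed[0]]
    ct=max(cv2.findContours((l==lab).astype(np.uint8),0,2)[0],key=cv2.contourArea)
    hull=cv2.convexHull(ct)
    W=plane(hull[:,0],c,T,0.13)[:,:2].astype(np.float32)
    r=cv2.minAreaRect(W);print(n,"lid rect",r); print(np.round(cv2.boxPoints(r),4))
    inside=np.zeros(g.shape,np.uint8);cv2.fillConvexPoly(inside,hull,1)
    for k in("orange","red","white","dark"):
        for b,a in blobs(M[k]&(inside>0)):
            print(k,b.round(1),a,plane([b],c,T,.13)[0].round(4),"depth",d[int(b[1]),int(b[0])])
            q=d[int(b[1]),int(b[0])]; dr,o=ray([b],c,T); print("   via depth",(o+dr[0]*q).round(4))
    crop={"scene":p[190:320,190:310],"top":p[100:210,195:315]}[n]
    cv2.imwrite(f"pics/{n}c.png",cv2.resize(crop[:,:,::-1],None,fx=5,fy=5,interpolation=2)[:600])
E
```

```text
scene lid rect ((0.51214200258255, 0.18715424835681915), (0.15482193231582642, 0.2140664905309677), 34.24619674682617)
[[0.3879 0.2321]
 [0.5084 0.0551]
 [0.6364 0.1422]
 [0.5159 0.3192]]
orange [269.  227.5] 30 [0.485  0.1296 0.13  ] depth 1.0611106
   via depth [0.4863 0.127  0.1256]
orange [257.  247.8] 136 [0.4915 0.1826 0.13  ] depth 1.0291231
   via depth [0.492  0.1818 0.1284]
red [269.5 227.8] 10 [0.4837 0.1299 0.13  ] depth 1.0547578
   via depth [0.4835 0.1303 0.1307]
white [276.7 250.7] 89 [0.451  0.1771 0.13  ] depth 1.0245428
   via depth [0.4511 0.1769 0.1296]
dark [254.1 235.9] 120 [0.5072 0.158  0.13  ] depth 1.0578067
   via depth [0.5109 0.1513 0.1177]
dark [264. 253.] 6 [0.4737 0.1897 0.13  ] depth 1.0340317
   via depth [0.4769 0.1837 0.1182]
dark [254.5 256. ] 6 [0.4895 0.2019 0.13  ] depth 1.0293493
   via depth [0.4928 0.1962 0.1184]
top lid rect ((0.5124778747558594, 0.17740504443645477), (0.163386732339859, 0.20525161921977997), 34.19585037231445)
[[0.3872 0.2164]
 [0.5026 0.0466]
 [0.6377 0.1384]
 [0.5224 0.3082]]
orange [256.9 159.5] 83 [0.494  0.1753 0.13  ] depth 0.9375446
   via depth [0.4935 0.175  0.1323]
orange [276.5 162.3] 24 [0.4867 0.1257 0.13  ] depth 0.93976253
   via depth [0.4864 0.1256 0.131 ]
red [276.5 163. ] 8 [0.4849 0.1257 0.13  ] depth 0.93880534
   via depth [0.4846 0.1255 0.1318]
white [257.6 176. ] 69 [0.4518 0.1729 0.13  ] depth 0.9328298
   via depth [0.4514 0.1727 0.1321]
dark [266.3 153.2] 140 [0.5103 0.1516 0.13  ] depth 0.9506811
   via depth [0.5121 0.1525 0.1221]
dark [250.  163.9] 70 [0.4827 0.1924 0.13  ] depth 0.9501454
   via depth [0.4852 0.1943 0.1179]
dark [284.1 170.4] 13 [0.466  0.1064 0.13  ] depth 0.99525774
   via depth [0.4762 0.1099 0.0745]
dark [268.2 181. ] 31 [0.4389 0.1461 0.13  ] depth 0.9923689
   via depth [0.4479 0.1521 0.0724]
```

View pics/scenec.png

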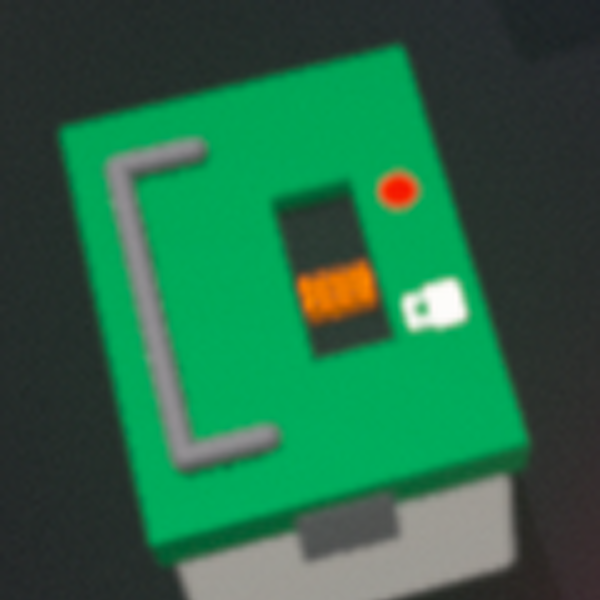

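The crop confirms the green lid: orange tab in the slot, red disc at the far end, padlock at the near end of the slot, handle on the +x side. The lid measures roughly 0.155 x 0.21, which fits. Box yaw is about 34°, and +y points along (-0.56, 0.83).

```bash
cat > plan.py <<'E'
from h import *
def rows(s,p,yaw_z,n=None):
    """shift in tool axes & turn needed to go to TCP p, tool y down, tool z along heading yaw_z (deg)"""
    Rc=R.from_rotvec(s["eef_rot"]);z=np.array([np.cos(np.radians(yaw_z)),np.sin(np.radians(yaw_z)),0]);y=np.array([0,0,-1.]);x=np.cross(y,z)
    Rt=R.from_matrix(np.c_[x,y,z]); dl=(Rc.inv()*Rt).as_rotvec()
    return Rc.inv().apply(np.array(p)-s["tool_pos"]),dl,Rt
E
python3 - <<'E'
from plan import *
from station import ctrl
s=ctrl.state();m=R.from_rotvec(s["eef_rot"]).as_matrix();print(m.round(3))
zc=np.degrees(np.arctan2(m[1,2],m[0,2]));print("z heading",zc)
for h in(124.2,-55.8,34.2,214.2): 
    t,a,_=rows(s,[.49,.16,.25],h);print(h,t.round(4),a.round(3))
E
```

```text
[[-0.918 -0.001  0.396]
 [-0.396  0.002 -0.918]
 [ 0.    -1.    -0.002]]
z heading -66.68551655975466
124.2 [-0.5134  0.0036 -0.6024] [0.    2.952 0.003]
-55.8 [-0.5134  0.0036 -0.6024] [ 0.002 -0.19  -0.   ]
34.2 [-0.5134  0.0036 -0.6024] [ 0.002 -1.761 -0.002]
214.2 [-0.5134  0.0036 -0.6024] [0.002 1.381 0.002]
```

>>> drive_tool(motion=[{"tx":-0.02,"tz":-0.015,"ay":-0.024,"gripper":0},{"tx":-0.031,"tz":-0.024,"ay":-0.024,"gripper":0},{"tx":-0.031,"tz":-0.024,"ay":-0.024,"gripper":0},{"tx":-0.031,"tz":-0.024,"ay":-0.024,"gripper":0},{"tx":-0.031,"tz":-0.024,"ay":-0.024,"gripper":0},{"tx":-0.031,"tz":-0.024,"ay":-0.024,"gripper":0},{"tx":-0.031,"tz":-0.024,"ay":-0.024,"gripper":0},{"tx":-0.031,"tz":-0.024,"ay":-0.022,"gripper":0}], force=40)

```text
invalid input at $.motion[0]: expected keys ax, ay, az, tx, ty, tz, gripper
```

Run:
```python
from plan import *
from station import ctrl
s=ctrl.state();print(s["time"],s["tool_pos"],s["joint_positions"].round(2))
for p in([.51,.148,.23],):
    t,a,_=rows(s,p,-55.8);print(t.round(4),a.round(3))
```

```text
0.1 [ 0.25694328 -0.59636531  0.25224307] [ 1.14  0.62 -0.01  1.42  0.01  1.1  -0.04]
[-0.527   0.0236 -0.5834] [ 0.002 -0.19  -0.   ]
```

All keys are needed in each row.

>>> drive_tool(motion=[{"ax":0,"ay":-0.024,"az":0,"tx":-0.02,"ty":0,"tz":-0.015,"gripper":0},{"ax":0,"ay":-0.024,"az":0,"tx":-0.031,"ty":0,"tz":-0.024,"gripper":0},{"ax":0,"ay":-0.024,"az":0,"tx":-0.031,"ty":0,"tz":-0.024,"gripper":0},{"ax":0,"ay":-0.024,"az":0,"tx":-0.031,"ty":0,"tz":-0.024,"gripper":0},{"ax":0,"ay":-0.024,"az":0,"tx":-0.031,"ty":0,"tz":-0.024,"gripper":0},{"ax":0,"ay":-0.024,"az":0,"tx":-0.031,"ty":0,"tz":-0.024,"gripper":0},{"ax":0,"ay":-0.024,"az":0,"tx":-0.031,"ty":0,"tz":-0.024,"gripper":0},{"ax":0,"ay":-0.022,"az":0,"tx":-0.031,"ty":0,"tz":-0.024,"gripper":0}], force=40)

```text
time: 0.77
tool_pos: [0.379, -0.3217, 0.253]
eef_rot: [-0.58, 1.881, -1.88]
ft_force: [1.4, 0.1, 0.8]
finger_gap: -0.0001
```

Run:
```python
from plan import *
from station import ctrl
s=ctrl.state();print(s["time"],s["tool_pos"],s["joint_positions"].round(2))
for p in([.51,.148,.23],):
    t,a,_=rows(s,p,-55.8);print(t.round(4),a.round(3))
```

```text
0.7667 [ 0.37899641 -0.32170031  0.25304293] [ 0.73  0.38 -0.1   1.85  0.05  0.91 -0.36]
[-0.3727  0.0232 -0.3144] [ 0.001  0.001 -0.   ]
```

>>> drive_tool(motion=[{"ax":0,"ay":0,"az":0,"tx":-0.031,"ty":0,"tz":-0.026,"gripper":0},{"ax":0,"ay":0,"az":0,"tx":-0.031,"ty":0,"tz":-0.026,"gripper":0},{"ax":0,"ay":0,"az":0,"tx":-0.031,"ty":0,"tz":-0.026,"gripper":0},{"ax":0,"ay":0,"az":0,"tx":-0.031,"ty":0,"tz":-0.026,"gripper":0},{"ax":0,"ay":0,"az":0,"tx":-0.031,"ty":0,"tz":-0.026,"gripper":0},{"ax":0,"ay":0,"az":0,"tx":-0.031,"ty":0,"tz":-0.026,"gripper":0},{"ax":0,"ay":0,"az":0,"tx":-0.031,"ty":0,"tz":-0.026,"gripper":0},{"ax":0,"ay":0,"az":0,"tx":-0.031,"ty":0,"tz":-0.026,"gripper":0}])

```text
time: 1.43
tool_pos: [0.4668, -0.0104, 0.2532]
eef_rot: [-0.579, 1.882, -1.882]
ft_force: [0.5, -0.2, -0.2]
finger_gap: -0.0003
```

Run:
```python
from plan import *
from station import ctrl
s=ctrl.state();print(s["time"],s["tool_pos"],s["joint_positions"].round(2))
for p in([.51,.148,.23],):
    t,a,_=rows(s,p,-55.8);print(t.round(4),a.round(3))
```

```text
1.4333 [ 0.46675523 -0.01044835  0.25322076] [ 0.12  0.34 -0.2   1.93  0.09  0.88 -1.09]
[-0.1248  0.0232 -0.1068] [ 0. -0.  0.]
```

>>> drive_tool(motion=[{"ax":0,"ay":0,"az":0,"tx":-0.03,"ty":0,"tz":-0.026,"gripper":0},{"ax":0,"ay":0,"az":0,"tx":-0.03,"ty":0,"tz":-0.026,"gripper":0},{"ax":0,"ay":0,"az":0,"tx":-0.025,"ty":0,"tz":-0.021,"gripper":0},{"ax":0,"ay":0,"az":0,"tx":-0.018,"ty":0,"tz":-0.014,"gripper":0},{"ax":0,"ay":0,"az":0,"tx":-0.007,"ty":0,"tz":-0.005,"gripper":0},{"ax":0,"ay":0,"az":0,"tx":0,"ty":0,"tz":0,"gripper":0},{"ax":0,"ay":0,"az":0,"tx":0,"ty":0,"tz":0,"gripper":0}])

```text
time: 2.02
tool_pos: [0.5058, 0.1242, 0.2528]
eef_rot: [-0.58, 1.881, -1.884]
ft_force: [-0.2, -0.2, 0.2]
finger_gap: -0.0001
```

Run:
```python
from plan import *
from station import ctrl,viewer
s=ctrl.state();print(s["time"],s["tool_pos"],s["joint_positions"].round(2),s["joint_vel"].round(3))
p,d=viewer.capture("wrist");np.savez("w1.npz",p=p,d=d,pos=s["tool_pos"],rot=s["eef_rot"])
cv2.imwrite("pics/w1.png",p[:,:,::-1])
```

```text
2.0167 [0.50579316 0.12417385 0.25284329] [-0.13  0.42 -0.22  1.79  0.11  0.94 -1.37] [ 0.03  -0.011  0.025  0.015  0.003 -0.     0.   ]
```

View pics/w1.png

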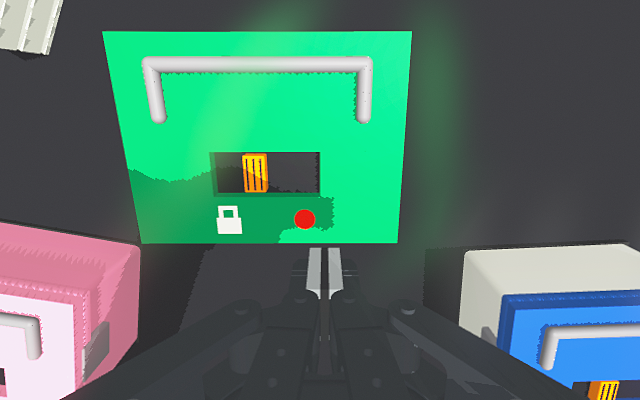

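The wrist view shows the green lid with its slot spanning (211–320, 152–196). The tab is at (255,173), red disc at (305,219), padlock at (229,220). The shut fingertips are at about (318,250). Next I measure with rays onto the lid plane.

Run:
```python
from plan import *
from station import viewer
z=np.load("w1.npz");p,d=z["p"],z["d"];c=viewer.get_calibration("wrist")
T=np.eye(4);T[:3,:3]=R.from_rotvec(z["rot"]).as_matrix();T[:3,3]=z["pos"];T=T@c["hand_eye"]
h,s,v=cv2.split(hsv(p));M=masks(p)
lid=((h>50)&(h<88)&(s>150)).astype(np.uint8); lid[:,:95]=0
n,l,st,_=cv2.connectedComponentsWithStats(lid);lab=1+np.argmax(st[1:,4]);ct=max(cv2.findContours((l==lab).astype(np.uint8),0,2)[0],key=cv2.contourArea)
ap=cv2.approxPolyDP(cv2.convexHull(ct),8,True)[:,0];print("lid px",ap.tolist())
W=plane(ap,c,T,.13);print(W.round(4))
def pt(px,zz): return plane([px],c,T,zz)[0]
def dp(px):
    dr,o=ray([px],c,T);return o+dr[0]*d[int(px[1]),int(px[0])]
o=(h>8)&(h<32)&(s>120)&(v>120); o[:140]=0;o[205:]=0
for b,a in blobs(o,20): print("tab blob",b,a)
ys,xs=np.where(o);print("tab bbox",xs.min(),xs.max(),ys.min(),ys.max())
red=((h<5)|(h>174))&(s>150)&(v>120);red[:200]=0;red[240:]=0;red[:,:280]=0;red[:,330:]=0
ys,xs=np.where(red);r=pt((xs.mean(),ys.mean()),.13);
w=(s<60)&(v>180);w[:200]=0;w[240:]=0;w[:,:200]=0;w[:,250:]=0
ys,xs=np.where(w);q=pt(((xs.min()+xs.max())/2,(ys.min()+ys.max())/2),.13)
print("red",r,"lock",q,"heading",np.degrees(np.arctan2(*(q-r)[[1,0]])))
for n_,px in dict(slotBL=(212,153),slotBR=(320,153),slotNR=(320,196),slotNL=(212,196)).items(): print(n_,pt(px,.13).round(4))
print("lid depth",dp((300,120)),dp((150,150)),dp((380,200)),"tab",dp((248,173)),dp((257,170)))
for px in[(312,255),(324,255),(318,262),(314,250),(322,250)]: print("tip",px,dp(px).round(4),"tool",(R.from_rotvec(z["rot"]).inv().apply(dp(px)-z["pos"])).round(4))
cv2.imwrite("pics/w1c.png",cv2.resize(p[140:300,200:360][:,:,::-1],None,fx=3.7,fy=3.7,interpolation=2))
```

```text
lid px [[411, 31], [397, 242], [142, 242], [102, 31]]
[[0.6322 0.1417 0.13  ]
 [0.5088 0.057  0.13  ]
 [0.397  0.2221 0.13  ]
 [0.5197 0.3066 0.13  ]]
tab blob [255.14858491 172.22051887] 848
tab bbox 242 267 153 192
red [0.48435226 0.12776726 0.13      ] lock [0.45123106 0.17553989 0.13      ] heading 124.73391975994721
slotBL [0.4895 0.2105 0.13  ]
slotBR [0.5332 0.1462 0.13  ]
slotNR [0.5063 0.128  0.13  ]
slotNL [0.4608 0.195  0.13  ]
lid depth [0.54466465 0.17070948 0.13072369] [0.46706699 0.24768645 0.13140061] [0.52914143 0.0891062  0.13077019] tab [0.49132337 0.1816226  0.13025423] [0.49672878 0.17734819 0.12947593]
tip (312, 255) [0.512  0.1346 0.2425] tool [-0.011   0.0103 -0.0051]
tip (324, 255) [0.5146 0.1301 0.2418] tool [-0.0106  0.011   0.    ]
tip (318, 262) [0.5134 0.1323 0.2484] tool [-0.0108  0.0044 -0.0025]
tip (314, 250) [0.5125 0.134  0.2379] tool [-0.0111  0.0149 -0.0044]
tip (322, 250) [0.5144 0.1311 0.2379] tool [-0.0111  0.015  -0.0009]
```

View pics/w1c.png

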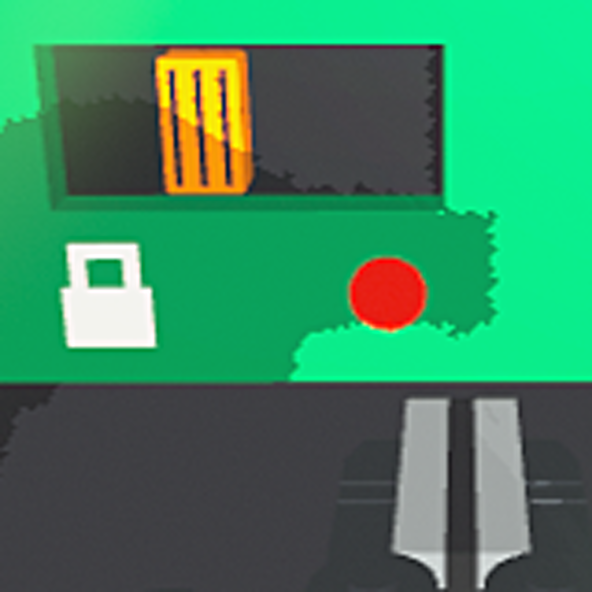

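Lid corners give 0.150 x 0.199, heading 124.1°, height 0.131, all as given. Slot centre from the corners is (0.498, 0.171), and the slot edges agree. The tab sits about 6 mm past the slot centre, so travel is about 2–3 mm.

Run:
```python
from plan import *
from station import ctrl
s=ctrl.state()
for p in([.509,.154,.165],[.509,.154,.144]):
    t,a,_=rows(s,p,-55.9);print(t.round(4),a.round(4))
```

```text
[-0.0201  0.0879 -0.0238] [-0.0009 -0.001   0.0022]
[-0.0201  0.1089 -0.0238] [-0.0009 -0.001   0.0022]
```

>>> drive_tool(motion=[{"ax":0,"ay":0,"az":0,"tx":-0.01,"ty":0,"tz":-0.012,"gripper":0},{"ax":0,"ay":0,"az":0,"tx":-0.01,"ty":0.02,"tz":-0.012,"gripper":0},{"ax":0,"ay":0,"az":0,"tx":0,"ty":0.03,"tz":0,"gripper":0},{"ax":0,"ay":0,"az":0,"tx":0,"ty":0.025,"tz":0,"gripper":0},{"ax":0,"ay":0,"az":0,"tx":0,"ty":0.013,"tz":0,"gripper":0},{"ax":0,"ay":0,"az":0,"tx":0,"ty":0,"tz":0,"gripper":0},{"ax":0,"ay":0,"az":0,"tx":0,"ty":0,"tz":0,"gripper":0}])

```text
time: 2.65
tool_pos: [0.5091, 0.1544, 0.1652]
eef_rot: [-0.578, 1.883, -1.885]
ft_force: [0.6, 0.4, 0.8]
finger_gap: 0.0002
```

Run:
```python
from plan import *
from station import ctrl,viewer
s=ctrl.state();print(s["time"],s["tool_pos"],s["joint_vel"].round(3))
p,d=viewer.capture("wrist");np.savez("w2.npz",p=p,d=d,pos=s["tool_pos"],rot=s["eef_rot"])
cv2.imwrite("pics/w2.png",p[:,:,::-1])
for q in([.509,.154,.165],[.509,.154,.144]):
    t,a,_=rows(s,q,-55.9);print(t.round(4),a.round(4))
```

```text
2.65 [0.50914232 0.15443369 0.1651542 ] [-0.005 -0.028 -0.014 -0.036 -0.002 -0.001 -0.002]
[0.0004 0.0002 0.0003] [-0.0005 -0.0015  0.0019]
[0.0003 0.0212 0.0003] [-0.0005 -0.0015  0.0019]
```

View pics/w2.png

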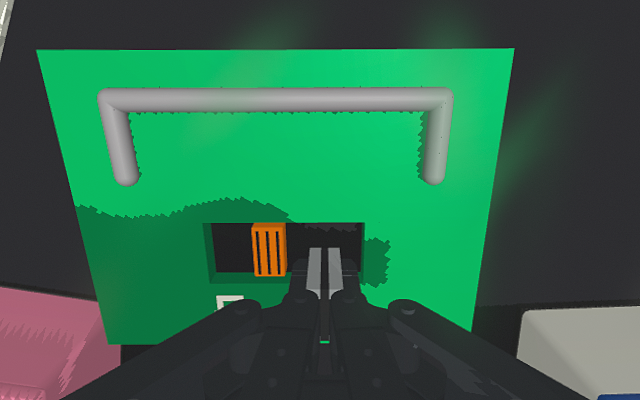

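The wrist view shows the shut tips at (325,248), above the free part of the slot between the tab at (268,250) and the slot end at (363,250). I'm lowering now.

>>> drive_tool(motion=[{"ax":0,"ay":0,"az":0,"tx":0,"ty":0.008,"tz":0,"gripper":0},{"ax":0,"ay":0,"az":0,"tx":0,"ty":0.007,"tz":0,"gripper":0},{"ax":0,"ay":0,"az":0,"tx":0,"ty":0.006,"tz":0,"gripper":0},{"ax":0,"ay":0,"az":0,"tx":0,"ty":0,"tz":0,"gripper":0},{"ax":0,"ay":0,"az":0,"tx":0,"ty":0,"tz":0,"gripper":0}])

```text
time: 3.12
tool_pos: [0.509, 0.1566, 0.144]
eef_rot: [-0.58, 1.881, -1.881]
ft_force: [0.4, -0.2, -0.6]
finger_gap: -0.0
```

Run:
```python
from plan import *
from station import ctrl,viewer
s=ctrl.state();print(s["time"],s["tool_pos"],s["ft_force"])
p,d=viewer.capture("wrist");np.savez("w3.npz",p=p,d=d,pos=s["tool_pos"],rot=s["eef_rot"])
cv2.imwrite("pics/w3.png",cv2.resize(p[180:330,180:400][:,:,::-1],None,fx=3.6,fy=3.6))
```

```text
3.1167 [0.50896673 0.15662558 0.14399542] [ 0.41359173 -0.16361615 -0.58750509]
```

View pics/w3.png

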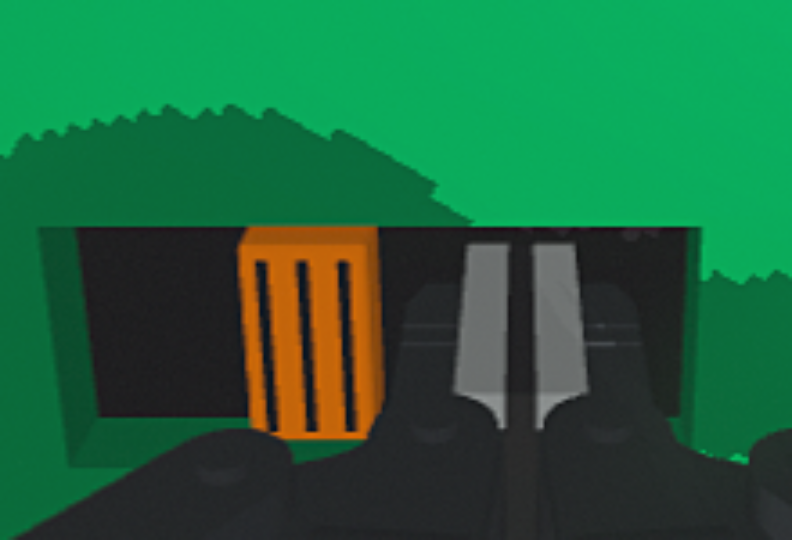

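The tips are down in the slot behind the tab with no contact force. I push along tool −z (+y of the slot) in small rows.

>>> drive_tool(motion=[{"ax":0,"ay":0,"az":0,"tx":0,"ty":0,"tz":-0.004,"gripper":0},{"ax":0,"ay":0,"az":0,"tx":0,"ty":0,"tz":-0.004,"gripper":0},{"ax":0,"ay":0,"az":0,"tx":0,"ty":0,"tz":-0.004,"gripper":0},{"ax":0,"ay":0,"az":0,"tx":0,"ty":0,"tz":-0.004,"gripper":0},{"ax":0,"ay":0,"az":0,"tx":0,"ty":0,"tz":0,"gripper":0}])

```text
time: 3.58
tool_pos: [0.5, 0.1708, 0.1447]
eef_rot: [-0.579, 1.88, -1.88]
ft_force: [-0.6, -0.1, 1.0]
finger_gap: -0.0004
```

```bash
cat > chk.py <<'E'
from plan import *
from station import ctrl,viewer
import sys
s=ctrl.state();C=np.array([.4978,.1707]);u=np.array([-.561,.828]);w=np.array([.828,.561])
q=s["tool_pos"][:2]-C;print(s["time"],s["tool_pos"].round(4),"boxy",(q@u).round(4),"lat",(q@w).round(4),"F",s["ft_force"].round(2),"Fy",(s["ft_force"][:2]@u).round(2))
p,d=viewer.capture("wrist");np.savez(sys.argv[1]+".npz",p=p,d=d,pos=s["tool_pos"],rot=s["eef_rot"])
cv2.imwrite(f"pics/{sys.argv[1]}.png",cv2.resize(p[180:330,180:400][:,:,::-1],None,fx=3.6,fy=3.6))
E
python3 chk.py w4
```

```text
3.5833 [0.5    0.1708 0.1447] boxy -0.0012 lat 0.0019 F [-0.56 -0.11  0.97] Fy 0.22
```

View pics/w4.png

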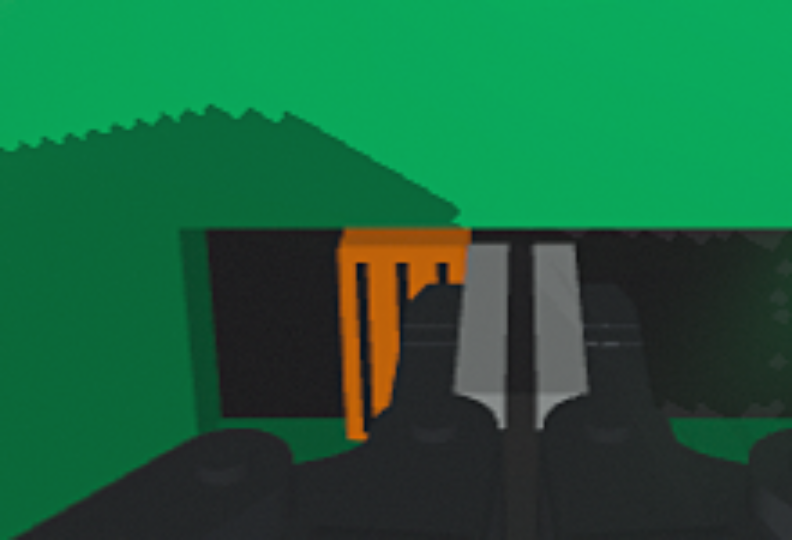

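The tips now touch the tab's rear face, and the free gap ahead has shrunk from 160 to 133 crop px. I continue.

>>> drive_tool(motion=[{"ax":0,"ay":0,"az":0,"tx":0,"ty":0,"tz":-0.004,"gripper":0},{"ax":0,"ay":0,"az":0,"tx":0,"ty":0,"tz":-0.004,"gripper":0},{"ax":0,"ay":0,"az":0,"tx":0,"ty":0,"tz":-0.004,"gripper":0},{"ax":0,"ay":0,"az":0,"tx":0,"ty":0,"tz":-0.003,"gripper":0},{"ax":0,"ay":0,"az":0,"tx":0,"ty":0,"tz":0,"gripper":0}])

```text
time: 4.05
tool_pos: [0.4914, 0.1834, 0.1446]
eef_rot: [-0.579, 1.881, -1.88]
ft_force: [0.9, 0.2, 3.7]
finger_gap: -0.0
```

```bash
python3 chk.py w5
```

```text
4.05 [0.4914 0.1834 0.1446] boxy 0.0141 lat 0.0018 F [0.93 0.22 3.73] Fy -0.34
```

View pics/w5.png

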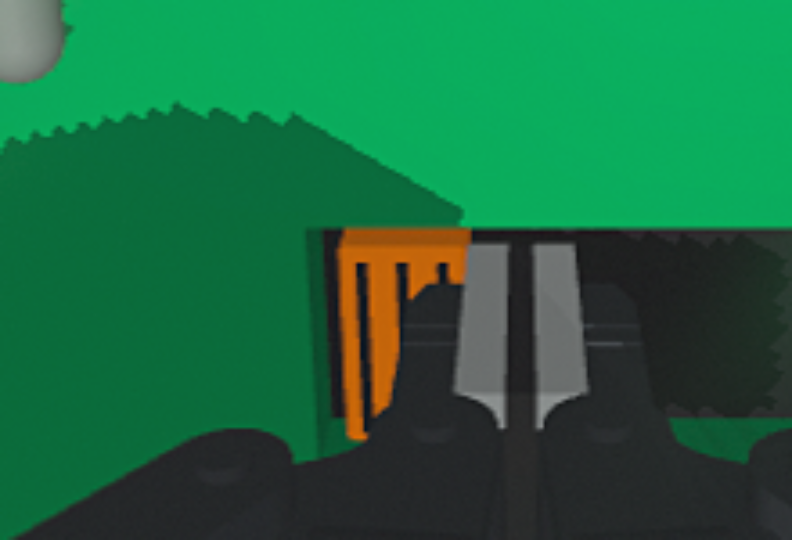

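The tab is still about 3–4 mm short of the end. I push on gently into the stop.

>>> drive_tool(motion=[{"ax":0,"ay":0,"az":0,"tx":0,"ty":0,"tz":-0.002,"gripper":0},{"ax":0,"ay":0,"az":0,"tx":0,"ty":0,"tz":-0.0015,"gripper":0},{"ax":0,"ay":0,"az":0,"tx":0,"ty":0,"tz":-0.001,"gripper":0},{"ax":0,"ay":0,"az":0,"tx":0,"ty":0,"tz":0,"gripper":0}])

```text
time: 4.43
tool_pos: [0.4894, 0.1863, 0.1446]
eef_rot: [-0.578, 1.881, -1.881]
ft_force: [1.9, -1.3, 3.8]
finger_gap: -0.0004
```

```bash
python3 chk.py w6
```

```text
4.4333 [0.4894 0.1863 0.1446] boxy 0.0176 lat 0.0018 F [ 1.89 -1.28  3.84] Fy -2.12
```

View pics/w6.png

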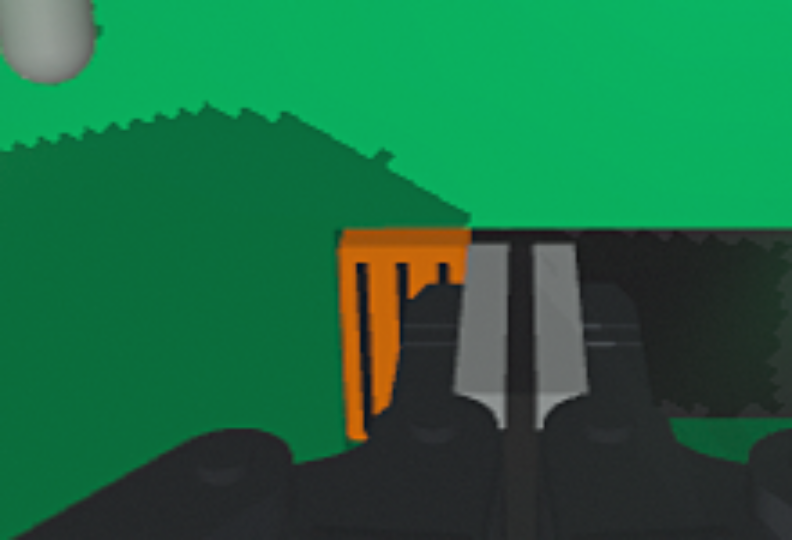

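The tab now nearly meets the end wall. I press on until the force shows the stop.

>>> drive_tool(motion=[{"ax":0,"ay":0,"az":0,"tx":0,"ty":0,"tz":-0.001,"gripper":0},{"ax":0,"ay":0,"az":0,"tx":0,"ty":0,"tz":-0.001,"gripper":0},{"ax":0,"ay":0,"az":0,"tx":0,"ty":0,"tz":0,"gripper":0}])

```text
time: 4.73
tool_pos: [0.4893, 0.1865, 0.1446]
eef_rot: [-0.576, 1.88, -1.883]
ft_force: [2.2, -3.6, 5.2]
finger_gap: -0.0
```

```bash
python3 chk.py w7
```

```text
4.7333 [0.4893 0.1865 0.1446] boxy 0.0179 lat 0.0018 F [ 2.19 -3.58  5.19] Fy -4.19
```

>>> drive_tool(motion=[{"ax":0,"ay":0,"az":0,"tx":0,"ty":0,"tz":-0.002,"gripper":0},{"ax":0,"ay":0,"az":0,"tx":0,"ty":0,"tz":-0.002,"gripper":0},{"ax":0,"ay":0,"az":0,"tx":0,"ty":0,"tz":0,"gripper":0},{"ax":0,"ay":0,"az":0,"tx":0,"ty":0,"tz":0,"gripper":0}])

```text
time: 5.12
tool_pos: [0.4891, 0.1867, 0.1446]
eef_rot: [-0.572, 1.877, -1.889]
ft_force: [6.5, -9.0, 4.6]
finger_gap: -0.0001
```

```bash
python3 chk.py w8
```

```text
5.1167 [0.4891 0.1867 0.1446] boxy 0.0181 lat 0.0018 F [ 6.53 -9.05  4.55] Fy -11.15
```

View pics/w8.png

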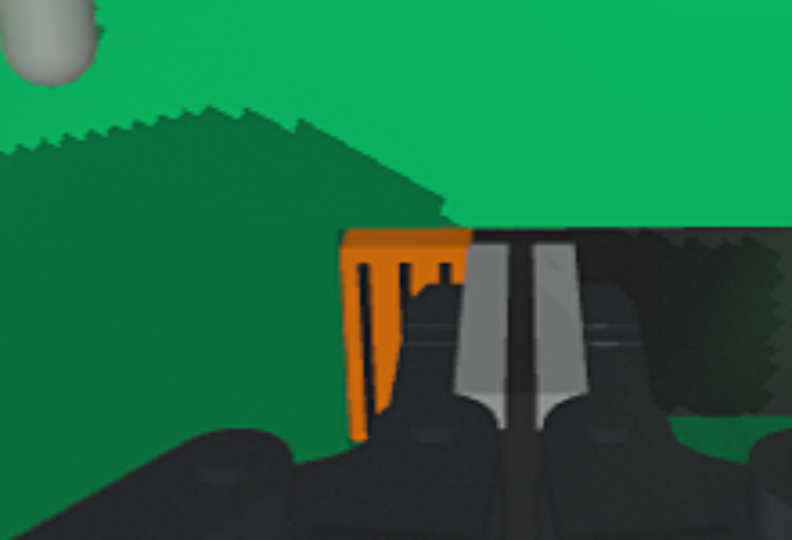

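It is hard against the stop: 11 N along the slot and no more motion, with no gap in view. I back off along the slot and then lift out.

>>> drive_tool(motion=[{"ax":0,"ay":0,"az":0,"tx":0,"ty":0,"tz":0.006,"gripper":0},{"ax":0,"ay":0,"az":0,"tx":0,"ty":0,"tz":0.006,"gripper":0},{"ax":0,"ay":0,"az":0,"tx":0,"ty":0,"tz":0.006,"gripper":0},{"ax":0,"ay":0,"az":0,"tx":0,"ty":-0.005,"tz":0.002,"gripper":0},{"ax":0,"ay":0,"az":0,"tx":0,"ty":-0.02,"tz":0,"gripper":0},{"ax":0,"ay":0,"az":0,"tx":0,"ty":-0.035,"tz":0,"gripper":0},{"ax":0,"ay":0,"az":0,"tx":0,"ty":-0.035,"tz":0,"gripper":0},{"ax":0,"ay":0,"az":0,"tx":0.01,"ty":-0.02,"tz":0,"gripper":0}])

```text
time: 5.83
tool_pos: [0.4897, 0.1714, 0.2621]
eef_rot: [-0.576, 1.881, -1.876]
ft_force: [0.6, 0.6, 0.5]
finger_gap: 0.0004
```

>>> drive_tool(motion=[{"ax":0,"ay":0,"az":0,"tx":0.02,"ty":0,"tz":0.01,"gripper":0},{"ax":0,"ay":0,"az":0,"tx":0.01,"ty":0,"tz":0,"gripper":0},{"ax":0,"ay":0,"az":0,"tx":0,"ty":0,"tz":0,"gripper":0},{"ax":0,"ay":0,"az":0,"tx":0,"ty":0,"tz":0,"gripper":0}])

```text
time: 6.17
tool_pos: [0.4685, 0.144, 0.2584]
eef_rot: [-0.582, 1.883, -1.881]
ft_force: [-0.2, -0.2, 0.1]
finger_gap: 0.0002
```

```bash
python3 chk.py w9
python3 - <<'E'
from plan import *
from station import viewer
z=np.load("w9.npz");p=z["p"];cv2.imwrite("pics/w9f.png",p[:,:,::-1])
c=viewer.get_calibration("wrist")
T=np.eye(4);T[:3,:3]=R.from_rotvec(z["rot"]).as_matrix();T[:3,3]=z["pos"];T=T@c["hand_eye"]
h,s,v=cv2.split(hsv(p));o=(h>8)&(h<32)&(s>120)&(v>100)
for b,a in blobs(o,100):
    q=plane([b],c,T,.129)[0][:2]-[.4978,.1707];print(b,a,"boxy",q@[-.561,.828],"boxx rel slot",q@[.828,.561])
E
```

```text
6.1667 [0.4685 0.144  0.2584] boxy -0.0057 lat -0.0393 F [-0.21 -0.16  0.1 ] Fy -0.01
[286.86675291 144.4385511 ] 773 boxy 0.021922031734750776 boxx rel slot 0.0008675895351186588
[  8.01347709 350.43665768] 371 boxy 0.2757451744279249 boxx rel slot -0.18339403703518797
[635.10945274 371.17412935] 201 boxy -0.288357064191602 boxx rel slot -0.20473328437798546
```

View pics/w9f.png

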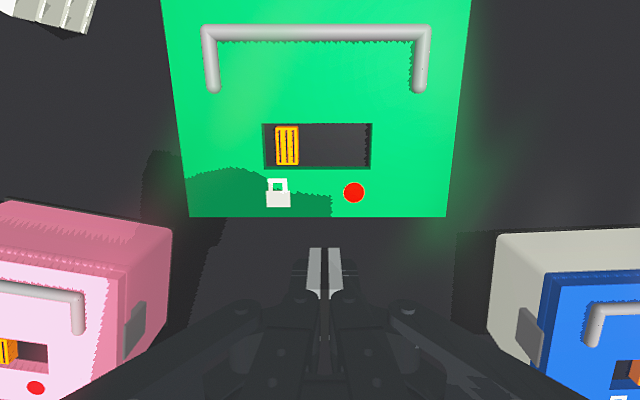

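The check was needed: the tab is at y ≈ 22 mm, not 32, with a dark gap at the padlock end in view (265–275, 145). The upward force of 4–5 N suggests the finger backs rested on the tab's top and dragged it back on the retreat. I repeat with the tips about 2 mm higher, and unload with a small lift first.

Run:
```python
from plan import *
from station import ctrl
s=ctrl.state()
for p in([.4951,.1730,.165],[.4951,.1730,.1462]):
    t,a,_=rows(s,p,-55.9);print(t.round(4),a.round(4))
# tip geometry from w9: backs' lowest point
from station import viewer
z=np.load("w8.npz");d=z["d"];c=viewer.get_calibration("wrist");H=c["hand_eye"]
for px in((302,262),(302,265),(302,270),(303,275),(312,250),(312,255)):
    dr,o=ray([px],c,H);print(px,(o+dr[0]*d[px[1],px[0]]).round(4))
```

```text
[-0.0377  0.0934 -0.0088] [0.0016 0.0025 0.0014]
[-0.0377  0.1122 -0.0087] [0.0016 0.0025 0.0014]
(302, 262) [-0.0065  0.0126 -0.0096]
(302, 265) [-0.0063  0.0102 -0.0095]
(302, 270) [-0.0071  0.0045 -0.0091]
(303, 275) [-0.0066  0.0013 -0.0085]
(312, 250) [-0.0105  0.0161 -0.0053]
(312, 255) [-0.011   0.0103 -0.0051]
```

>>> drive_tool(motion=[{"ax":0,"ay":0,"az":0,"tx":-0.02,"ty":0,"tz":-0.004,"gripper":0},{"ax":0,"ay":0,"az":0,"tx":-0.0177,"ty":0.02,"tz":-0.0047,"gripper":0},{"ax":0,"ay":0,"az":0,"tx":0,"ty":0.03,"tz":0,"gripper":0},{"ax":0,"ay":0,"az":0,"tx":0,"ty":0.03,"tz":0,"gripper":0},{"ax":0,"ay":0,"az":0,"tx":0,"ty":0.013,"tz":0,"gripper":0},{"ax":0,"ay":0,"az":0,"tx":0,"ty":0,"tz":0,"gripper":0},{"ax":0,"ay":0,"az":0,"tx":0,"ty":0,"tz":0,"gripper":0}])

```text
time: 6.8
tool_pos: [0.4957, 0.173, 0.1652]
eef_rot: [-0.582, 1.882, -1.881]
ft_force: [0.6, 0.2, 0.7]
finger_gap: 0.0001
```

```bash
python3 chk.py w10
python3 - <<'E'
from plan import *
from station import ctrl
s=ctrl.state()
t,a,_=rows(s,[.4951,.1730,.1462],-55.9);print(t.round(4),a.round(4))
E
```

```text
6.8 [0.4957 0.173  0.1652] boxy 0.0031 lat -0.0004 F [0.58 0.16 0.68] Fy -0.2
[ 0.0012  0.0201 -0.0006] [ 0.0007  0.0026 -0.0006]
```

View pics/w10.png

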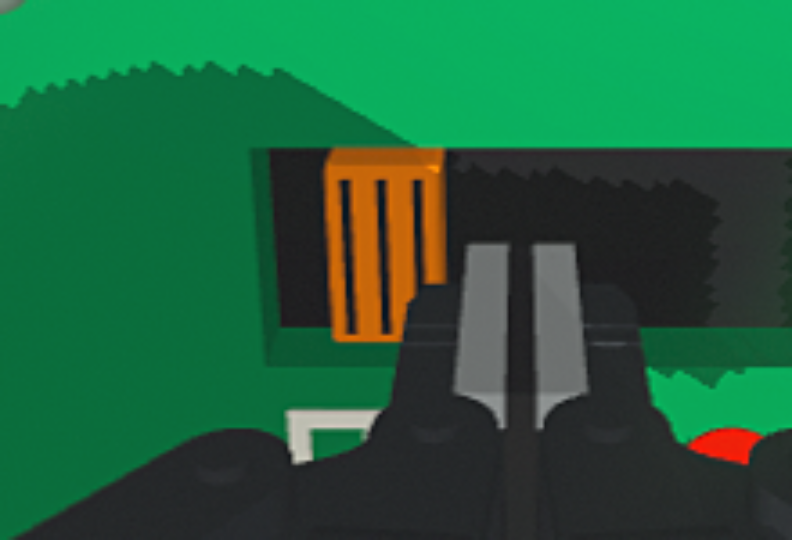

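The tips at crop (520,245) are clear of the tab's rear edge (445). I lower to z ≈ 0.1465, then push.

>>> drive_tool(motion=[{"ax":0,"ay":0,"az":0,"tx":0,"ty":0.007,"tz":0.002,"gripper":0},{"ax":0,"ay":0,"az":0,"tx":0,"ty":0.007,"tz":0,"gripper":0},{"ax":0,"ay":0,"az":0,"tx":0,"ty":0.0048,"tz":0,"gripper":0},{"ax":0,"ay":0,"az":0,"tx":0,"ty":0,"tz":0,"gripper":0},{"ax":0,"ay":0,"az":0,"tx":0,"ty":0,"tz":0,"gripper":0}])

```text
time: 7.27
tool_pos: [0.497, 0.1704, 0.1474]
eef_rot: [-0.579, 1.882, -1.881]
ft_force: [0.8, 0.1, -0.2]
finger_gap: -0.0002
```

>>> drive_tool(motion=[{"ax":0,"ay":0,"az":0,"tx":0,"ty":0,"tz":-0.003,"gripper":0},{"ax":0,"ay":0,"az":0,"tx":0,"ty":0,"tz":-0.004,"gripper":0},{"ax":0,"ay":0,"az":0,"tx":0,"ty":0,"tz":-0.004,"gripper":0},{"ax":0,"ay":0,"az":0,"tx":0,"ty":0,"tz":-0.002,"gripper":0},{"ax":0,"ay":0,"az":0,"tx":0,"ty":0,"tz":0,"gripper":0}])

```text
time: 7.68
tool_pos: [0.4897, 0.1817, 0.1478]
eef_rot: [-0.579, 1.881, -1.881]
ft_force: [0.5, -1.4, 0.9]
finger_gap: 0.0002
```

```bash
python3 chk.py w11
```

```text
7.6833 [0.4897 0.1817 0.1478] boxy 0.0136 lat -0.0005 F [ 0.45 -1.45  0.87] Fy -1.45
```

View pics/w11.png

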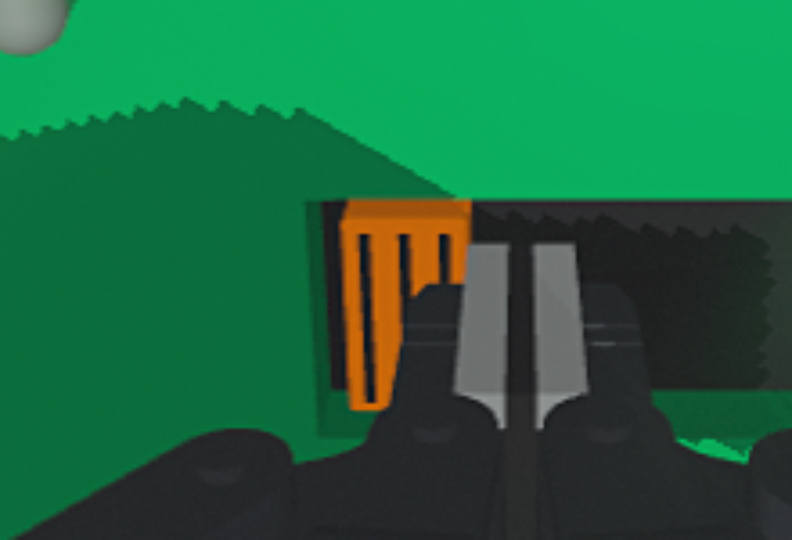

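Pushing works at this height, with Fz only about 1 N. On to the stop.

>>> drive_tool(motion=[{"ax":0,"ay":0,"az":0,"tx":0,"ty":0.0005,"tz":-0.002,"gripper":0},{"ax":0,"ay":0,"az":0,"tx":0,"ty":0.0005,"tz":-0.002,"gripper":0},{"ax":0,"ay":0,"az":0,"tx":0,"ty":0,"tz":-0.002,"gripper":0},{"ax":0,"ay":0,"az":0,"tx":0,"ty":0,"tz":-0.002,"gripper":0},{"ax":0,"ay":0,"az":0,"tx":0,"ty":0,"tz":-0.002,"gripper":0},{"ax":0,"ay":0,"az":0,"tx":0,"ty":0,"tz":0,"gripper":0},{"ax":0,"ay":0,"az":0,"tx":0,"ty":0,"tz":0,"gripper":0}])

```text
time: 8.32
tool_pos: [0.4872, 0.1854, 0.1467]
eef_rot: [-0.572, 1.877, -1.888]
ft_force: [5.3, -7.3, 0.3]
finger_gap: 0.0
```

```bash
python3 chk.py w12
```

```text
8.3167 [0.4872 0.1854 0.1467] boxy 0.0181 lat -0.0005 F [ 5.33 -7.3   0.27] Fy -9.03
```

View pics/w12.png

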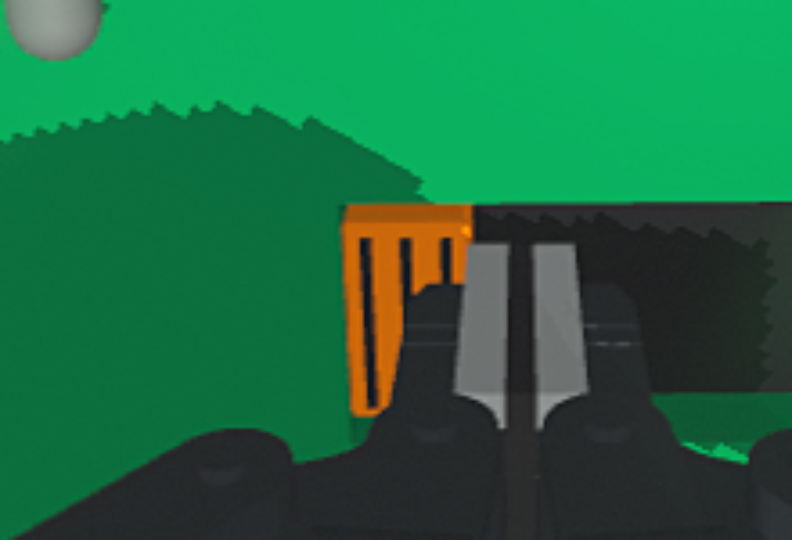

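Home at the stop: 9 N along the slot, and Fz ≈ 0, so nothing rests on the tab's top. Unloading with a lift.

>>> drive_tool(motion=[{"ax":0,"ay":0,"az":0,"tx":0,"ty":-0.001,"tz":0.004,"gripper":0},{"ax":0,"ay":0,"az":0,"tx":0,"ty":-0.002,"tz":0.002,"gripper":0},{"ax":0,"ay":0,"az":0,"tx":0,"ty":-0.006,"tz":0.001,"gripper":0},{"ax":0,"ay":0,"az":0,"tx":0,"ty":-0.015,"tz":0.001,"gripper":0},{"ax":0,"ay":0,"az":0,"tx":0,"ty":-0.03,"tz":0,"gripper":0},{"ax":0,"ay":0,"az":0,"tx":0,"ty":-0.035,"tz":0,"gripper":0},{"ax":0,"ay":0,"az":0,"tx":0.02,"ty":-0.02,"tz":0.01,"gripper":0},{"ax":0,"ay":0,"az":0,"tx":0.02,"ty":0,"tz":0.01,"gripper":0}])

```text
time: 9.03
tool_pos: [0.4687, 0.1471, 0.2605]
eef_rot: [-0.571, 1.877, -1.872]
ft_force: [-0.5, -0.6, 0.8]
finger_gap: -0.0001
```

>>> drive_tool(motion=[{"ax":0,"ay":0,"az":0,"tx":0.01,"ty":0,"tz":0,"gripper":0},{"ax":0,"ay":0,"az":0,"tx":0,"ty":0,"tz":0,"gripper":0},{"ax":0,"ay":0,"az":0,"tx":0,"ty":0,"tz":0,"gripper":0}])

```text
time: 9.28
tool_pos: [0.4577, 0.1392, 0.2552]
eef_rot: [-0.58, 1.882, -1.88]
ft_force: [0.0, -0.8, 0.4]
finger_gap: 0.0003
```

```bash
python3 chk.py w13
python3 - <<'E'
from plan import *
from station import viewer
z=np.load("w13.npz");p=z["p"];cv2.imwrite("pics/w13f.png",p[:,:,::-1])
c=viewer.get_calibration("wrist")
T=np.eye(4);T[:3,:3]=R.from_rotvec(z["rot"]).as_matrix();T[:3,3]=z["pos"];T=T@c["hand_eye"]
h,s,v=cv2.split(hsv(p));o=(h>8)&(h<32)&(s>120)&(v>100)
for b,a in blobs(o,100):
    q=plane([b],c,T,.129)[0][:2]-[.4978,.1707];print(b,a,"boxy",q@[-.561,.828],"boxx rel slot",q@[.828,.561])
x,y=241,90
cv2.imwrite("pics/w13c.png",cv2.resize(p[90:220,220:400][:,:,::-1],None,fx=4.4,fy=4.4,interpolation=2))
E
```

```text
9.2833 [0.4577 0.1392 0.2552] boxy -0.0036 lat -0.0508 F [ 0.02 -0.83  0.44] Fy -0.7
[275.58410138 129.7281106 ] 868 boxy 0.031359985424127705 boxx rel slot 0.00043148723645765775
[  5.44482759 342.5862069 ] 290 boxy 0.2736635142636503 boxx rel slot -0.18359101119508847
```

View pics/w13f.png

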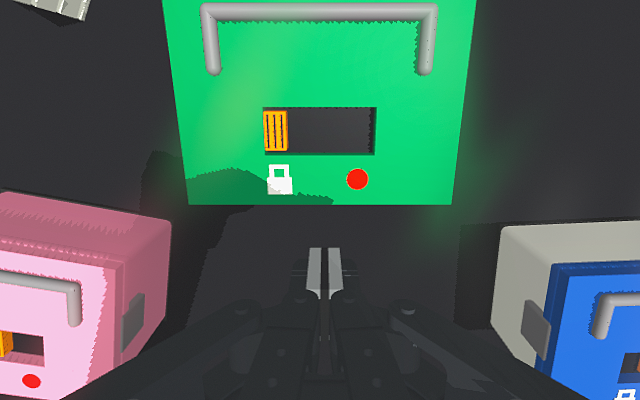

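View pics/w13c.png

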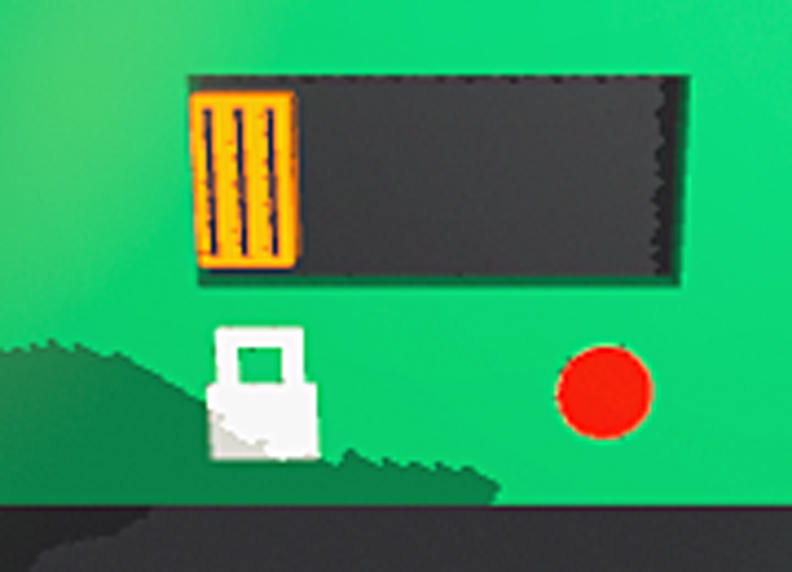

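The tab at (276,130) is flush with the padlock end of the slot and measures y = 31.4 mm against 32 nominal, within calibration. The gripper is clear. I'm handing in.

```bash
python3 -c "
from station import ctrl
print(ctrl.hand_in())"
```

```text
the job is handed in; nothing more can be done
None
```

The green carrier's lock tab is fully home at the padlock end, and I handed the job in at about 9.3 s.

- **First try failed:** I pushed the tab to the stop with the shut fingertips. The check after pulling out showed it had slid back about 10 mm (y ≈ 22 mm instead of 32), probably because the fingers pressed on its top and dragged it.
- **Second try held:** I repeated the push with the tips about 2 mm higher, to about 9 N against the stop, and lifted while unloading.
- **Last checks:** With the gripper clear, the tab measured y = 31.4 mm against 32, within the calibration error, and no gap showed at the padlock end. The highest force I read was about 12 N.
- **Blue and pink carriers:** I did not touch either one. I took no last picture of the blue tab itself.

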